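# Push two reference discs into their recesses

### The job

Load the calibration carrier: push the large white-faced reference disc across the plate until it drops into the large round recess, and the small disc likewise into the small recess, so that both lie flat on the bottom of their recesses. Only push the discs along with the fingers, never pick them up, and leave the other things where they stand.

Things in the scene. Friction and masses are not known exactly. Their poses are not given: they have to be found in the camera images.
- carrier: Flat aluminium plate fixed to the table, 210 (its x) x 250 (its y) x 24 mm thick, top 24 mm above the table. Origin: centre of its underside, z up; its x points away from the robot, give or take its yaw. Two round recesses are sunk in the top, side by side in its far half. A thin dark pad lines each floor. On its near half lie the two discs, one left, one right; either may be on either side.
- large_recess (a point): Centre of the mouth of the large recess, level with the plate's top: round, 54 mm in diameter, 6 mm deep, its rim chamfered 1.5 mm. At (50, 60, 24) mm in the carrier's frame.
- small_recess (a point): Centre of the mouth of the small recess, level with the plate's top: round, 38 mm in diameter, 6 mm deep, its rim chamfered 1.5 mm. At (50, -60, 24) mm in the carrier's frame.
- large_disc: Large reference disc, dark steel with a white face on top, 50 mm in diameter, 10 mm thick, about 70 g, lying loose and flat on the plate. Origin: centre of its underside, z up. When it lies in its recess its underside is 6 mm below the plate's top and it stands 4 mm proud.
- small_disc: Small reference disc of the same make, 34 mm in diameter, 10 mm thick, about 35 g, lying loose and flat on the plate. Origin: centre of its underside, z up. When it lies in its recess its underside is 6 mm below the plate's top and it stands 4 mm proud.
- ref_block: Bystander: grey block 30 x 45 x 20 mm at the plate's far edge, between the recesses. Origin: centre of its underside.
- post_50: Bystander: upright steel optics post, 13 mm in diameter, 50 mm tall, at the far left corner of the plate. Origin: centre of its underside.
- jar: Bystander: screw jar with a black lid, 49 mm in diameter, 40 mm tall, on the table left of the plate. Origin: centre of its underside.
- lens_mount: Bystander: lens in a ring on a short post, 31 x 34 x 70 mm, right of the plate. Origin: centre of its underside.
- swab_tub: Bystander: clear tub of swabs, 60 mm in diameter, 86 mm tall, right of the plate. Origin: centre of its underside.
- tape_roll: Bystander: tape roll lying flat, 74 mm in diameter, 19 mm high, left and near the robot. Origin: centre of its underside.

How it is judged:
At the end, for the whole second after the job is handed in: The large disc lies in the large recess and the small disc in the small one: each within 4 mm of the recess's centre, its underside at least 4.5 mm below the plate's top, level within 0.06 rad and at rest. Every bystander stands within 20 mm of its place, upright (horizontal distance between large_disc and large_recess below 0.004 m and z of large_disc in the frame of large_recess below -0.0045 m and angle between each of large_disc, small_disc's own z axis and vertical below 0.06 rad and linear speed of each of large_disc, small_disc below 0.01 m/s and horizontal distance between small_disc and small_recess below 0.004 m and z of small_disc in the frame of small_recess below -0.0045 m and distance of each of ref_block, post_50, jar, lens_mount, swab_tub, tape_roll from where it was at the start of the episode below 0.02 m and angle between each of ref_block, post_50, jar, lens_mount, swab_tub, tape_roll's own z axis and vertical below 0.2 rad); the robot touches nothing.
It fails at once if the large disc is lifted (its underside's centre more than 12 mm above the plate's top) (height (world z) of large_disc above 0.036 m).
It fails at once if the small disc is lifted (its underside's centre more than 12 mm above the plate's top) (height (world z) of small_disc above 0.036 m).
It fails at once if a bystander is knocked away (moved more than 30 mm) (distance of any of ref_block, post_50, jar, lens_mount, swab_tub, tape_roll from where it was at the start of the episode above 0.03 m).
It also fails if it takes over 58 s, if anything falls off the work surface, if the arm or the gripper's body presses on something with over 40 N, if the wrist force passes 120 N, or if a joint passes its speed limit or range.

### The arm

A 6-joint arm with a two-finger parallel gripper is mounted at the origin on the work surface; the furniture and walls round the work are solid. World frame = base frame: x ahead of the robot, y to its left, z up, the work surface at z = 0. Lengths are in m, angles in rad, forces in N, time in s.
With the tool pointing down it reaches from about 0.3 to 0.775 m from the base axis. Payload 14.6 kg.
Tool frame: the origin (TCP) lies at the very end of the fingers, on their centre line; the grasp point (between the pads) lies 19 mm behind it; z points along the fingers, y is the line along which they close (so a half turn about z gives the same grasp; the last joint's range is limited). The gripper opens to 94 mm and grips with 3 to 60 N. Pads are 16 mm wide; open, the fingers measure 119 mm over their backs; the gripper's body (75 mm by 177 mm) begins 78 mm behind the grasp point.
Start: joints at [1.071, 0.3, 1.521, -0, 1.321, -0.067], TCP at [0.231, 0.499, 0.205] pointing down, gripper open.
Joint ranges: [-3.03, 3.03], [-0.79, 2.21], [0.23, 2.52], [-1.04, 4.18], [0, 3.07], [-2.55, 2.55]. Speed limits (rad/s): [2.22, 2.22, 2.57, 3.14, 3.14, 3.14].

### API

Orientations are given as [roll, pitch, yaw] about the fixed x, y, z axes, in that order (R = Rz(yaw) Ry(pitch) Rx(roll)).
In Python, from station import ctrl gives the robot as it stands.
- The arm moves only by the shell command python3 -m pendant 'ROWS' [OPENING] [FORCE]. ROWS is JSON, a list of rows, each a list of 2 entries, a list of its own where there are three numbers: the shift along the world's x, y, z in cm, then the turn about the world's z in rad. A call has 1 to 20 rows; each row shifts and turns the commanded pose from where the row before left it; what a row does not reach is not made up. A row lasts 1/12 s, in which the tool goes at most 41.7 mm and 7.16 degrees, less where a joint would pass 70% of its speed; a pose out of reach is approached as far as the arm can. A call is refused whole if a number of a shift passes 4.17 or a number of a turn 0.125, either way. A call with a gripper value outside its range is refused whole. OPENING is the opening, from 0 (shut) to 1 (fully open), set as the call begins (- or left out, the last holds). The fingers move at their own pace and stop on an object; FORCE is the grip in N (left out, the last holds). Time passes only in rows, so rows that do not move let the fingers close. It gives the time, the measured TCP pose, the force, the opening and the grip force at its end, in the units of the state.
- ctrl.get_obs(): the state, without advancing time (a new reading comes with each control period).
- ctrl.camera(name): name is "side" or "top"; returns a dict with "color" (400x640x3 uint8, red, green, blue), "intrinsics" (3x3 intrinsics, pixels), "k1" (the pictures are not rectified: a ray, as slopes to the right and down, at radius r is drawn at 1 + k1 r^2 times it, then the intrinsics apply), "camera_from_world" (4x4, takes a point from world to camera coordinates). Camera axes: x right, y down, z forward; pixel columns grow to the right and rows downward; lengths in m; the calibration is good to about 2 mm. A picture is of the moment at which its call begins. There is no depth.
- ctrl.hand_in(): hands the job in; it is judged then, once.
The state is a dict: "time_s": time; "qpos": joint angles; "joint_vel": joint speeds; "tau": joint torques, N m; "ee_pos": TCP position; "eef_rot": TCP orientation; "force": force on the tool from outside, world axes, zero at the start; "moment": the same for the moment, N m; "grip_width": finger opening in m; "grip_force": force on a finger pad.
Only numpy, scipy, OpenCV 4.12 (cv2) and the standard library are available. Lean on these libraries where they do the work, as an engineer would, in place of code of your own. Each camera call takes 0.05 s, during which the arm holds its last target. There are 200 camera calls.

## Working session

There is one attempt and no reset: what is moved stays moved. The work goes in short steps, Python scripts to look and compute and a shell command to move; the robot and the scene stay as the last step left them, time stands still between calls to the robot, and variables do not carry over. Pictures are saved under pics/ and viewed, at most 10 in all, crops included, and the job is handed in when it is done.

```bash
mkdir -p pics; ls; cat > h.py <<'E'
import numpy as np, cv2
from station import ctrl
def cam(n):
    c=ctrl.camera(n); return c
def proj(c,P):
    P=np.atleast_2d(P); q=(c["camera_from_world"]@np.c_[P,np.ones(len(P))].T).T
    s=q[:,:2]/q[:,2:3]; s=s*(1+c["k1"]*(s**2).sum(1,keepdims=True))
    K=np.array(c["intrinsics"]); return s@K[:2,:2].T+K[:2,2]
def unproj(c,uv,z):
    K=np.array(c["intrinsics"]); uv=np.atleast_2d(np.float64(uv))
    d=(uv-K[:2,2])@np.linalg.inv(K[:2,:2]).T; s=d.copy()
    for _ in range(20): s=d/(1+c["k1"]*(s**2).sum(1,keepdims=True))
    T=np.array(c["camera_from_world"]); R=T[:3,:3]; o=-R.T@T[:3,3]
    r=np.c_[s,np.ones(len(s))]@R
    return o+r*((z-o[2])/r[:,2])[:,None]
E
python3 - <<'E'
from h import *
for n in("top","side"):
    c=cam(n); cv2.imwrite(f"pics/{n}0.png",c["color"][:,:,::-1])
    T=c["camera_from_world"]; print(n,c["intrinsics"],c["k1"],-np.array(T)[:3,:3].T@np.array(T)[:3,3])
o=ctrl.get_obs(); print(o)
E
```

```text
pics
top [[505.7038455    0.         321.57630451]
 [  0.         505.7038455  199.97533132]
 [  0.           0.           1.        ]] -0.12436551420864211 [-0.2359144  -0.25368748  0.99102757]
side [[363.20673369   0.         320.2386601 ]
 [  0.         363.20673369 205.87943139]
 [  0.           0.           1.        ]] -0.01663608480242963 [ 0.01626715 -0.15208598  0.88429182]
{'time_s': 0.1, 'qpos': array([ 1.07138949e+00,  3.00398035e-01,  1.52151553e+00,  3.09642071e-06,
        1.32068211e+00, -6.66137150e-02]), 'joint_vel': array([ 0.00079319, -0.00088934, -0.002827  , -0.00041142,  0.00047413,
        0.00059304]), 'tau': array([ 1.90707637e-03, -5.32645547e+01, -3.53282762e+01,  7.09290197e-02,
        2.34800298e-02, -3.74457125e-05]), 'ee_pos': array([0.23057302, 0.49908281, 0.20495413]), 'eef_rot': array([-3.14059206e+00, -6.97579495e-05,  2.70879873e+00]), 'force': array([-0.18532659, -0.55009598,  0.19538109]), 'moment': array([-0.04198928,  0.02112583, -0.01247992]), 'grip_force': 0.0, 'grip_width': 0.09428910657379598}
```

View pics/top0.png

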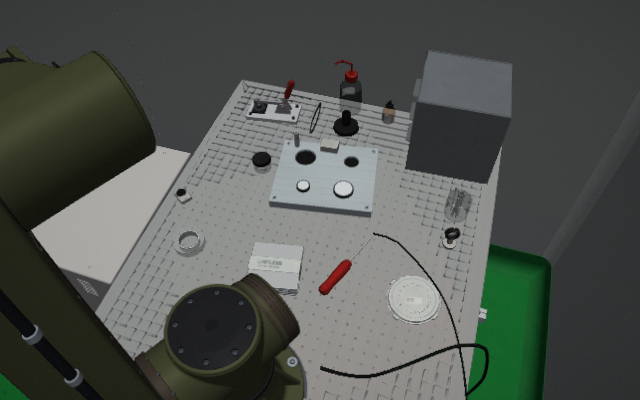

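View pics/side0.png

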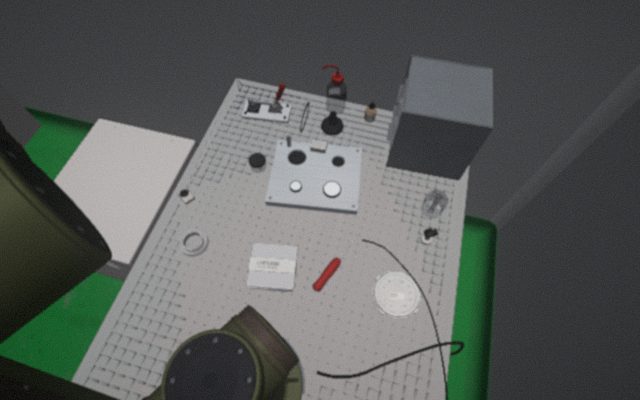

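The top view shows the plate around (325,177), the recesses at (306,157) and (351,161), the small disc at (303,185) and the large one at (343,188). Each disc has to go to the opposite side. Next I'll measure on a crop.

```bash
python3 - <<'E'
from h import *
for n,(x0,y0) in (("top",(255,120)),("side",(255,125))):
    c=cam(n); g=cv2.cvtColor(c["color"],cv2.COLOR_RGB2GRAY)
    if n=="top": cv2.imwrite("pics/crop0.png",cv2.resize(c["color"][y0:y0+100,x0:x0+133,::-1],None,fx=6,fy=6,interpolation=cv2.INTER_CUBIC))
    sub=cv2.resize(g[y0:y0+100,x0:x0+133],None,fx=4,fy=4,interpolation=cv2.INTER_CUBIC)
    for lab,m,z in (("white",sub>232,.034),("dark",sub<75,.024)):
        k,l,s,ce=cv2.connectedComponentsWithStats(m.astype(np.uint8))
        for i in range(1,k):
            if s[i,4]>300:
                uv=(ce[i]+.5)/4-.5+[x0,y0]; print(n,lab,s[i],uv.round(1),unproj(c,uv,z)[0].round(4))
    # plate threshold
    print(np.percentile(sub,[5,25,50,75,95]))
E
```

```text
top dark [218   0  33  53 533] [312.5 126.4] [0.7109 0.0879 0.024 ]
top dark [ 311    0  106   67 5906] [345.6 127.4] [7.336e-01 1.000e-04 2.400e-02]
top dark [158  55  18  51 689] [296.5 139.6] [0.6506 0.1131 0.024 ]
top dark [264 101  71  31 944] [329.3 149.5] [0.6411 0.0183 0.024 ]
top dark [ 162  122   81   57 3570] [305.1 157.1] [0.5971 0.0704 0.024 ]
top dark [   0  128   65   62 3459] [261.9 159.1] [0.5579 0.1756 0.024 ]
top dark [ 358  148   56   40 1750] [351.  161.6] [ 0.6167 -0.0477  0.024 ]
top dark [167 262  53  27 505] [303.1 189.4] [0.4933 0.0403 0.024 ]
top dark [314 279  79  34 770] [342.7 194.9] [ 0.5053 -0.0577  0.024 ]
top dark [  58  329  405   60 6783] [320. 209.] [ 0.448 -0.018  0.024]
[ 24. 131. 147. 168. 172.]
side dark [ 265    0   88   40 2887] [331.8 128.9] [ 0.7264 -0.0008  0.024 ]
side dark [ 135  104   67   52 2682] [296.5 157.1] [0.5967 0.0706 0.024 ]
side dark [   0  114   41   58 1994] [259.  160.2] [0.5562 0.1707 0.024 ]
side dark [ 311  129   44   35 1186] [337.7 161. ] [ 0.6166 -0.0474  0.024 ]
[ 82. 149. 158. 177. 183.]
```

View pics/crop0.png

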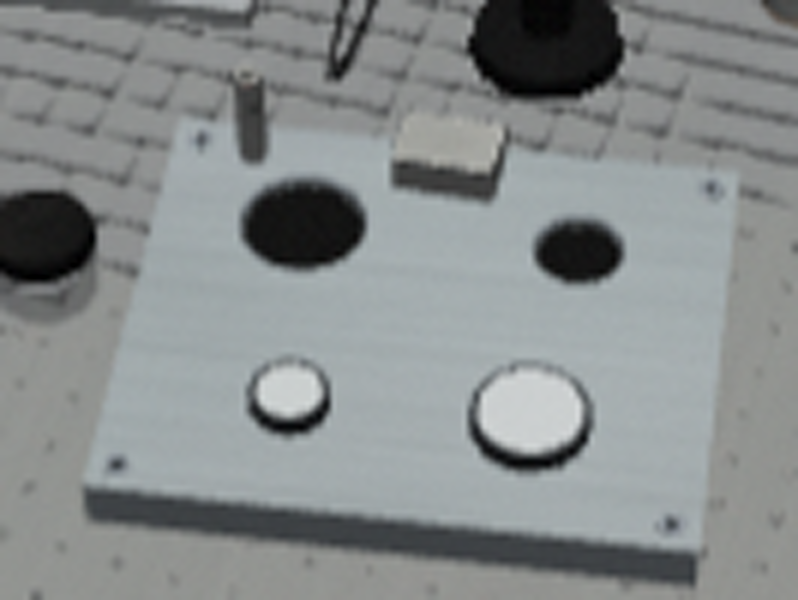

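The crop shows the plate's corners, counter-clockwise from the near left, at about (85,488), (697,550), (738,172) and (180,120) in crop pixels. It also shows the white faces at (289,390) and (531,412), and the post and block at the far edge. I'll fit these properly.

```bash
cat >> h.py <<'E'
def discs(c,zs=.034,thr=195,box=(.38,.72,-.17,.17),zl=None):
    "white faces: list of (area mm2, xy)"
    r=.00025; xs=np.arange(box[0],box[1],r); ys=np.arange(box[2],box[3],r)
    X,Y=np.meshgrid(xs,ys,indexing="ij"); p=proj(c,np.c_[X.ravel(),Y.ravel(),np.full(X.size,zs)]).astype(np.float32)
    W=cv2.remap(c["color"],p[:,0].reshape(X.shape),p[:,1].reshape(X.shape),cv2.INTER_CUBIC)
    g=W.min(2); k,l,s,ce=cv2.connectedComponentsWithStats((g>thr).astype(np.uint8))
    return [(round(s[i,4]*r*r*1e6),s[i,2]*r,s[i,3]*r,np.round([box[0]+ce[i][1]*r,box[2]+ce[i][0]*r],4)) for i in range(1,k) if s[i,4]*r*r>3e-4], W
E
python3 - <<'E'
from h import *
from scipy.optimize import least_squares
for n in("top","side"):
    c=cam(n)
    for t in (185,195,205): print(n,t,discs(c,thr=t)[0] if t>0 else 0)
    W=discs(c,zs=.024)[1]; g=cv2.GaussianBlur(W.min(2),(9,9),0)
    if n=="top":
        cr=unproj(c,[[255+u/6-.5,120+v/6-.5] for u,v in((85,488),(697,550),(738,172),(180,120))],.024)
        print(cr.round(4),cr.mean(0),[np.linalg.norm(cr[i]-cr[i-1]).round(4) for i in range(4)])
        d=cr[2]+cr[3]-cr[0]-cr[1]; print("yaw",np.arctan2(d[1],d[0]))
        y=np.arctan2(d[1],d[0]);R=np.array([[np.cos(y),-np.sin(y)],[np.sin(y),np.cos(y)]])
        for p in((50,60),(50,-60)): print(cr.mean(0)[:2]+R@np.array(p)/1e3)
    # floor-level dark
    for nm,P in(("L",(.597,.0705)),("S",(.6167,-.0475))):
        m=(g<100).astype(np.uint8); k,l,s,ce=cv2.connectedComponentsWithStats(m); 
        i=l[int((P[0]-.38)/.00025),int((P[1]+.17)/.00025)]; print(n,nm,s[i,2:4]*.00025,.38+ce[i][1]*.00025,-.17+ce[i][0]*.00025)
E
```

```text
top 185 [(458, np.float64(0.02525), np.float64(0.024), array([0.4998, 0.0431])), (1292, np.float64(0.0415), np.float64(0.04075), array([ 0.5187, -0.0542]))]
top 195 [(406, np.float64(0.02425), np.float64(0.022), array([0.4997, 0.0431])), (1212, np.float64(0.041), np.float64(0.03925), array([ 0.5187, -0.0542]))]
top 205 []
[[ 0.4351  0.1087  0.024 ]
 [ 0.4773 -0.1351  0.024 ]
 [ 0.6829 -0.1016  0.024 ]
 [ 0.6416  0.144   0.024 ]] [0.55923    0.00398863 0.024     ] [np.float64(0.2095), np.float64(0.2474), np.float64(0.2082), np.float64(0.2491)]
yaw 0.16539651579821704
[0.59866905 0.07140199]
[ 0.61842627 -0.04696039]
top L [0.054 0.053] 0.5977048783204322 0.0706277844294704
top S [0.038 0.038] 0.617176633350274 -0.04755154158902254
side 185 [(470, np.float64(0.02475), np.float64(0.0245), array([0.4995, 0.0432])), (1314, np.float64(0.04175), np.float64(0.0415), array([ 0.5181, -0.0547]))]
side 195 [(406, np.float64(0.02325), np.float64(0.0225), array([0.4993, 0.0432])), (1211, np.float64(0.04), np.float64(0.0395), array([ 0.5179, -0.0547]))]
side 205 [(334, np.float64(0.021500000000000002), np.float64(0.0205), array([0.4992, 0.0432])), (1086, np.float64(0.038), np.float64(0.03725), array([ 0.5176, -0.0547]))]
side L [0.051   0.05025] 0.5972662579957356 0.07073906465571303
side S [0.03475 0.034  ] 0.6169768633228421 -0.04747780084376885
```

The measurements agree with the given sizes:

| Item | Position (m) |
|---|---|
| Large recess | (.598, .071) |
| Small recess | (.6175, -.047) |
| Large disc | (.518, -.0545) |
| Small disc | (.4995, .043) |

The plate's yaw is 0.165. I'll push with the fingers partly open as a two-point cradle, large disc first, heading 1.00 rad.

```bash
python3 -m pendant '[[[1.3,-3,0],-0.085],[[1.3,-3,0],-0.085],[[1.3,-3,0],-0.085],[[1.3,-3,0],-0.085],[[1.3,-3,0],-0.085],[[1.3,-3,0],-0.085],[[1.3,-3,0],-0.085],[[1.3,-3,0],-0.085],[[1.3,-3,0],-0.085],[[1.3,-3,0],-0.085],[[1.3,-3,0],-0.085],[[1.3,-3,0],-0.085],[[1.3,-3,0],-0.085],[[1.3,-3,0],-0.085],[[1.3,-3,0],-0.085],[[1.3,-3,0],-0.085],[[1.3,-3,0],-0.085],[[1.3,-3,0],-0.085],[[1.3,-3,0],-0.085],[[1.3,-3,0],-0.085]]' 0.32; python3 -m pendant '[[[0,0,0],0],[[0,0,0],0],[[0,0,0],0]]'
```

```text
time_s: 1.97
ee_pos: [0.491, -0.1024, 0.2054]
eef_rot: [3.142, -0.0, 1.004]
force: [0.6, 1.1, 0.2]
grip_width: 0.0297
grip_force: 0.0
time_s: 2.22
ee_pos: [0.4904, -0.1004, 0.2052]
eef_rot: [-3.141, 0.0, 1.01]
force: [0.2, 0.1, -0.7]
grip_width: 0.0304
grip_force: 0.0
```

```bash
python3 -m pendant '[[[0,0,-2.4],0],[[0,0,-2.4],0],[[0,0,-2.4],0],[[0,0,-2.4],0],[[0,0,-2.4],0],[[0,0,-2.0],0],[[0,0,-1.6],0],[[0,0,-1.2],0],[[0,0,-0.7],0],[[0,0,-0.3],0],[[0,0,0],0],[[0,0,0],0]]'; python3 -c "
from station import ctrl;print(ctrl.get_obs()['ee_pos'])"
```

```text
time_s: 3.22
ee_pos: [0.491, -0.1005, 0.0282]
eef_rot: [3.141, -0.0, 1.01]
force: [0.4, 0.4, -0.1]
grip_width: 0.0299
grip_force: 0.0
[ 0.49098226 -0.10047493  0.02815559]
```

```bash
python3 -m pendant '[[[0.32,0.51,-0.1],0],[[0.32,0.51,0],0],[[0.16,0.26,0],0],[[0.16,0.26,0],0],[[0.16,0.26,0],0],[[0.16,0.26,0],0],[[0.16,0.26,0],0],[[0.32,0.51,0],0],[[0.32,0.51,0],0],[[0.32,0.51,0],0],[[0.32,0.51,0],0],[[0.32,0.51,0],0],[[0.32,0.51,0],0],[[0.32,0.51,0],0],[[0.32,0.51,0],0],[[0.32,0.51,0],0],[[0.32,0.51,0],0],[[0.32,0.51,0],0],[[0.32,0.51,0],0],[[0,0,0],0]]'; python3 - <<'E'
from h import *
for n in("top","side"):
    c=cam(n); print(n,discs(c,thr=185)[0]); 
    if n=="side": cv2.imwrite("pics/s1.png",cv2.resize(c["color"][110:230,240:400,::-1],None,fx=5,fy=5,interpolation=cv2.INTER_CUBIC))
    else: cv2.imwrite("pics/t1.png",cv2.resize(c["color"][110:230,240:400,::-1],None,fx=5,fy=5,interpolation=cv2.INTER_CUBIC))
o=ctrl.get_obs();print(o['ee_pos'],o['force'])
E
```

```text
time_s: 4.88
ee_pos: [0.544, -0.0154, 0.0265]
eef_rot: [3.141, -0.0, 1.009]
force: [-0.1, 0.3, 0.3]
grip_width: 0.0303
grip_force: 0.0
top [(304, np.float64(0.018000000000000002), np.float64(0.0275), array([ 0.3908, -0.1631])), (61154, np.float64(0.34), np.float64(0.302), array([ 0.5017, -0.0154])), (419, np.float64(0.02475), np.float64(0.029500000000000002), array([0.6401, 0.0869]))]
side [(51993, np.float64(0.2465), np.float64(0.34), array([ 0.5157, -0.0782]))]
[ 0.54351157 -0.01611779  0.02636216] [-0.17635167 -0.2994281  -0.06104611]
```

View pics/t1.png

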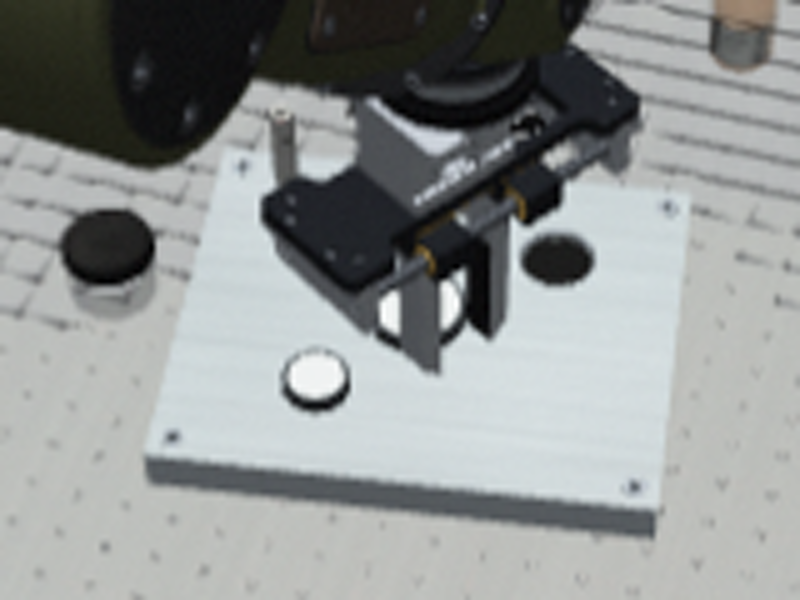

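The large disc sits in the cradle just ahead of the fingers, with its face near crop pixel (425,300). The small disc hasn't moved. I'll keep pushing, more slowly.

```bash
python3 -m pendant '[[[0.2,0.32,0],0],[[0.2,0.32,0],0],[[0.2,0.32,0],0],[[0.2,0.32,0],0],[[0.2,0.32,0],0],[[0.2,0.32,0],0],[[0.2,0.32,0],0],[[0.2,0.32,0],0],[[0.2,0.32,0],0],[[0.2,0.32,0],0],[[0.2,0.32,0],0],[[0.2,0.32,0],0],[[0.2,0.32,0],0],[[0.2,0.32,0],0],[[0.2,0.32,0],0],[[0,0,0],0]]'; python3 -m pendant '[[[0.1,0.16,0],0],[[0.1,0.16,0],0],[[0.1,0.16,0],0],[[0.1,0.16,0],0],[[0.1,0.16,0],0],[[0.1,0.16,0],0],[[0,0,0],0],[[0,0,0],0]]';  python3 - <<'E'
from h import *
for n in("top",):
    c=cam(n); cv2.imwrite("pics/t2.png",cv2.resize(c["color"][110:230,240:400,::-1],None,fx=5,fy=5,interpolation=cv2.INTER_CUBIC))
o=ctrl.get_obs();print(o['ee_pos'],o['force'])
E
```

```text
time_s: 6.32
ee_pos: [0.5738, 0.0323, 0.0265]
eef_rot: [3.141, -0.0, 1.009]
force: [0.7, -0.3, 0.3]
grip_width: 0.0302
grip_force: 0.0
time_s: 6.98
ee_pos: [0.5795, 0.0414, 0.0264]
eef_rot: [3.142, -0.0, 1.009]
force: [-0.1, 0.5, 0.4]
grip_width: 0.0298
grip_force: 0.0
[0.57943768 0.04131874 0.02638935] [-0.23333927 -0.0627263   0.22043839]
```

View pics/t2.png

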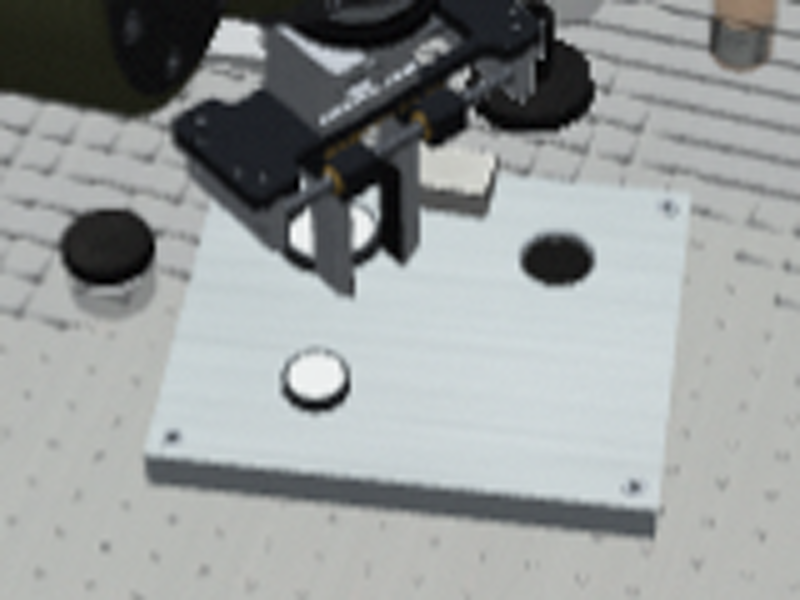

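The disc is close to the recess, with its face near crop pixel (335,232). The last few mm go slowly while I watch the force.

```bash
python3 -m pendant '[[[0.06,0.1,0],0],[[0.06,0.1,0],0],[[0.06,0.1,0],0],[[0.06,0.1,0],0],[[0,0,0],0],[[0,0,0],0]]'; python3 -m pendant '[[[0.05,0.09,0],0],[[0.05,0.09,0],0],[[0.05,0.09,0],0],[[0,0,0],0],[[0,0,0],0]]'; python3 -c "
from h import *
c=cam('top'); cv2.imwrite('pics/t3.png',cv2.resize(c['color'][125:185,270:350,::-1],None,fx=9,fy=9,interpolation=cv2.INTER_CUBIC))
"
```

```text
time_s: 7.53
ee_pos: [0.5819, 0.0454, 0.0264]
eef_rot: [-3.141, 0.0, 1.009]
force: [-0.1, -0.4, 1.3]
grip_width: 0.0299
grip_force: 0.0
time_s: 7.95
ee_pos: [0.5834, 0.048, 0.0264]
eef_rot: [3.142, -0.0, 1.009]
force: [-0.0, 0.1, 0.4]
grip_width: 0.0298
grip_force: 0.1
```

View pics/t3.png

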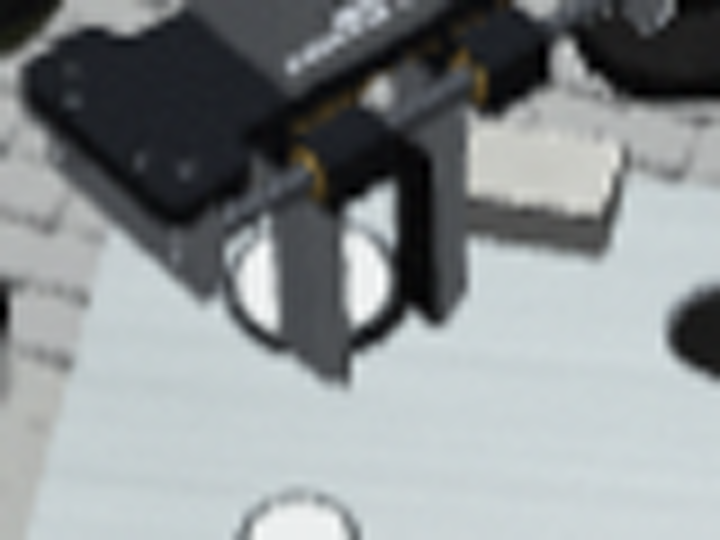

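```bash
python3 -m pendant '[[[-0.4,-0.6,0],0],[[-0.6,-0.9,0],0],[[-0.6,-1,0],0],[[0,0,1],0],[[0,0,3],0],[[0,0,3],0],[[0,0,3],0],[[0,0,2],0]]' 0.213; python3 -m pendant '[[[-0.8,0.35,0],0.114],[[-0.8,0.35,0],0.114],[[-0.8,0.35,0],0.114],[[-0.8,0.35,0],0.114],[[-0.8,0.35,0],0.114],[[-0.8,0.35,0],0.114],[[-0.8,0.35,0],0.114],[[-0.8,0.35,0],0.114],[[-0.8,0.35,0],0.114],[[-0.8,0.35,0],0.114],[[-0.8,0.35,0],0.114],[[-0.8,0.35,0],0.114],[[-0.8,0.35,0],0.114],[[0,0,0],0],[[0,0,0],0]]'; python3 -c "
from h import *
c=cam('top'); cv2.imwrite('pics/t4.png',cv2.resize(c['color'][110:230,240:400,::-1],None,fx=5,fy=5,interpolation=cv2.INTER_CUBIC))
print(ctrl.get_obs()['ee_pos'])
"
```

```text
time_s: 8.67
ee_pos: [0.5679, 0.0226, 0.1504]
eef_rot: [3.139, -0.002, 1.008]
force: [0.6, -0.6, 0.2]
grip_width: 0.0201
grip_force: 0.0
time_s: 9.92
ee_pos: [0.4635, 0.0683, 0.1472]
eef_rot: [3.141, 0.001, 2.487]
force: [0.2, 0.2, 0.3]
grip_width: 0.0198
grip_force: 0.0
[0.46373733 0.06825888 0.14707942]
```

View pics/t4.png

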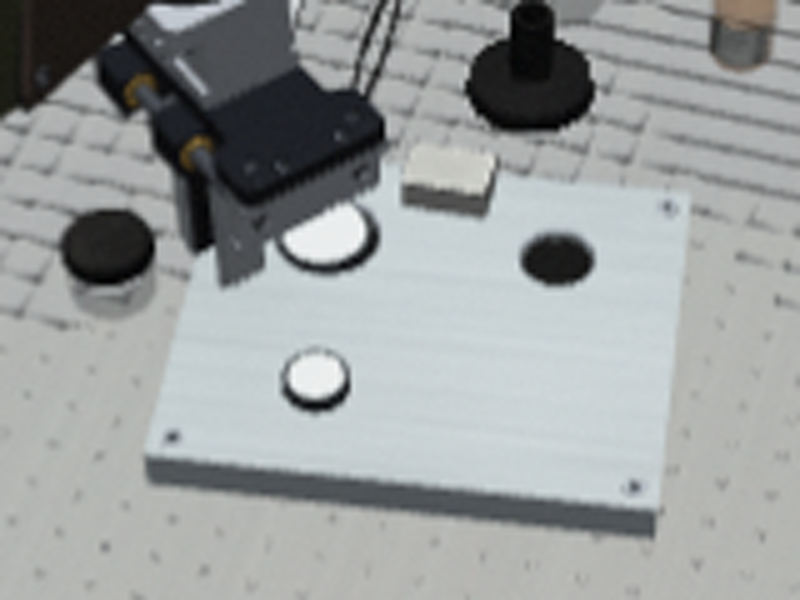

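The large disc's dark ring is now thin, so it has probably dropped in. I'll confirm that with an unobstructed view later. Now the small disc.

```bash
python3 -m pendant '[[[0.1,0.15,-2.4],0],[[0,0,-2.4],0],[[0,0,-2.2],0],[[0,0,-1.8],0],[[0,0,-1.4],0],[[0,0,-1],0],[[0,0,-0.6],0],[[0,0,-0.25],0],[[0,0,0],0],[[0,0,0],0],[[0,0,0],0]]'; python3 -c "
from h import *
c=cam('top'); p=proj(c,[[.5982,.0710,.028],[.5982,.0710,.034]]); print((p-[240,110])*5)
print(ctrl.get_obs()['ee_pos'])
"
```

```text
time_s: 10.88
ee_pos: [0.4648, 0.07, 0.0267]
eef_rot: [3.141, 0.001, 2.49]
force: [-0.2, -0.4, 0.3]
grip_width: 0.0202
grip_force: 0.0
[[324.90135226 228.30870138]
 [324.44408304 220.39683345]]
[0.46476632 0.0700144  0.02660249]
```

```bash
python3 -m pendant '[[[0.4,-0.31,0],0],[[0.4,-0.31,0],0],[[0.2,-0.15,0],0],[[0.2,-0.15,0],0],[[0.2,-0.15,0],0],[[0.2,-0.15,0],0],[[0.2,-0.15,0],0],[[0.4,-0.31,0],0],[[0.4,-0.31,0],0],[[0.4,-0.31,0],0],[[0.4,-0.31,0],0],[[0.4,-0.31,0],0],[[0.4,-0.31,0],0],[[0.4,-0.31,0],0],[[0.4,-0.31,0],0],[[0.4,-0.31,0],0],[[0.4,-0.31,0],0],[[0.4,-0.31,0],0],[[0.4,-0.31,0],0],[[0,0,0],0]]'; python3 -m pendant '[[[0.3,-0.23,0],0],[[0.3,-0.23,0],0],[[0.3,-0.23,0],0],[[0.3,-0.23,0],0],[[0.3,-0.23,0],0],[[0.3,-0.23,0],0],[[0.3,-0.23,0],0],[[0.3,-0.23,0],0],[[0.3,-0.23,0],0],[[0.3,-0.23,0],0],[[0.3,-0.23,0],0],[[0.3,-0.23,0],0],[[0.3,-0.23,0],0],[[0.3,-0.23,0],0],[[0.3,-0.23,0],0],[[0,0,0],0],[[0,0,0],0]]'
python3 -c "
from h import *
c=cam('top'); cv2.imwrite('pics/t5.png',cv2.resize(c['color'][110:230,240:400,::-1],None,fx=5,fy=5,interpolation=cv2.INTER_CUBIC))
o=ctrl.get_obs();print(o['ee_pos'],[.6003,-.0341]-o['ee_pos'][:2])
"
```

```text
time_s: 12.6
ee_pos: [0.5311, 0.0185, 0.026]
eef_rot: [3.141, 0.0, 2.49]
force: [0.2, 0.4, -0.1]
grip_width: 0.0199
grip_force: 0.0
time_s: 14.02
ee_pos: [0.5754, -0.0156, 0.0259]
eef_rot: [-3.142, -0.0, 2.491]
force: [-0.2, 0.3, -0.5]
grip_width: 0.0204
grip_force: 0.0
[ 0.57529523 -0.01542213  0.02585521] [ 0.02500477 -0.01867787]
```

View pics/t5.png

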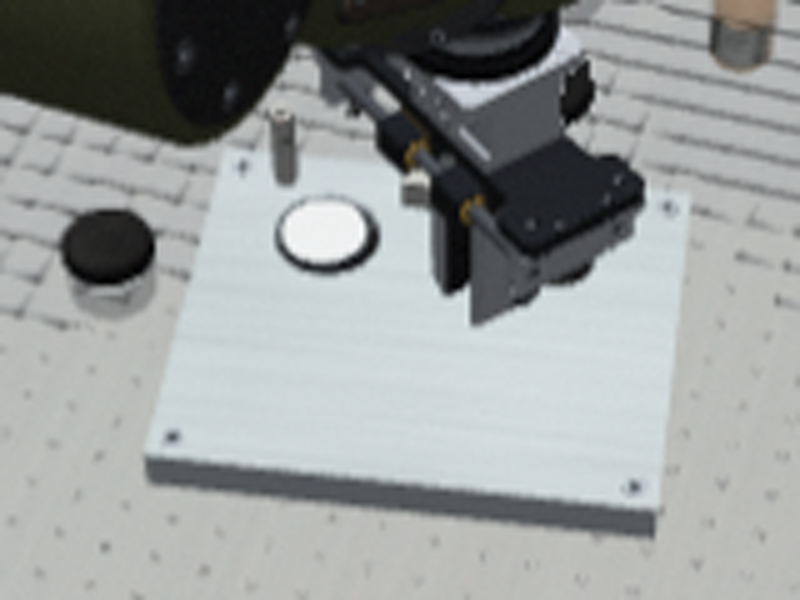

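The large disc is seated, with an even dark gap all round at (327,232). The small disc is hidden in the cradle, so I'll finish the push, retreat and raise.

```bash
python3 -m pendant '[[[0.2,-0.15,0],0],[[0.2,-0.15,0],0],[[0.2,-0.15,0],0],[[0.2,-0.15,0],0],[[0.2,-0.15,0],0],[[0.2,-0.15,0],0],[[0.2,-0.15,0],0],[[0.2,-0.15,0],0],[[0.2,-0.15,0],0],[[0.1,-0.07,0],0],[[0.1,-0.07,0],0],[[0.1,-0.07,0],0],[[0.1,-0.07,0],0],[[0.1,-0.08,0],0],[[0.1,-0.08,0],0],[[0.1,-0.08,0],0],[[0,0,0],0],[[0,0,0],0]]'; python3 -m pendant '[[[-0.5,0.38,0],0],[[-0.8,0.6,0],0],[[-0.8,0.6,0],0],[[0,0,1],0],[[0,0,2.5],0],[[0,0,3],0],[[0,0,3],0],[[-1,3,2],0],[[-1,3,0],0],[[-1,3,0],0],[[-1,3,0],0],[[-1,3,0],0],[[-1,3,0],0],[[-1,3,0],0],[[0,0,0],0],[[0,0,0],0]]'
python3 -c "
from h import *
c=cam('top'); cv2.imwrite('pics/t6.png',cv2.resize(c['color'][110:230,240:400,::-1],None,fx=5,fy=5,interpolation=cv2.INTER_CUBIC))
p=proj(c,[[.6175,-.0473,.028],[.6175,-.0473,.034]]); print((p-[240,110])*5)
"
```

```text
time_s: 15.57
ee_pos: [0.6004, -0.0342, 0.0259]
eef_rot: [-3.142, -0.0, 2.491]
force: [-0.6, -0.7, 0.1]
grip_width: 0.0203
grip_force: 0.0
time_s: 16.9
ee_pos: [0.5092, 0.1928, 0.1418]
eef_rot: [3.141, 0.001, 2.493]
force: [0.2, -0.0, -0.3]
grip_width: 0.0202
grip_force: 0.0
[[555.01802217 251.20892355]
 [555.38492682 243.30501004]]
```

View pics/t6.png

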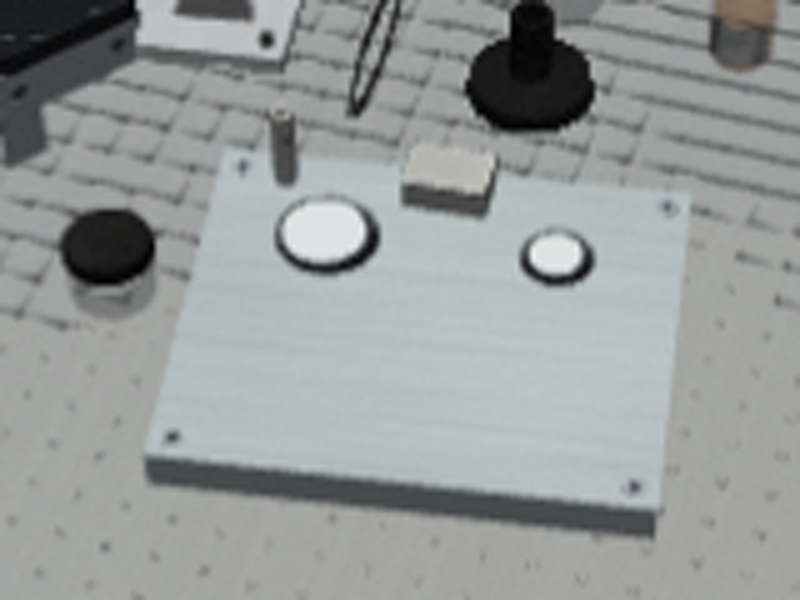

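Both faces lie at the height and place expected for seated discs: large (325,232) against (325,228), small (556,253) against (555,251). Each dark rim fills its recess outline, and the bystanders in view haven't moved.

```bash
python3 -c "
from station import ctrl;print(ctrl.hand_in())"
```

```text
the job is handed in; nothing more can be done
None
```

I pushed both discs into their recesses and handed the job in at about 17 s; the last picture shows both seated and the nearby bystanders in place, but the hand-in returned no verdict.

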